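# Fit the keyed timing pulley on a label printer's drive unit and set it to its mark

### The arm

A 6-joint arm with a two-finger parallel gripper is mounted at the origin on the work surface. World frame = base frame: x ahead of the robot, y to its left, z up, the work surface at z = 0. Lengths are in m, angles in degrees, forces in N, time in s.
With the tool pointing down it reaches from about 0.325 to 0.85 m from the base axis. Payload 15.5 kg.
Tool frame: the origin (TCP) lies midway between the tips of the shut fingers; the grasp point (between the pads) lies 19 mm behind it; z points along the fingers, y is the line along which they close (so a half turn about z gives the same grasp; the last joint's range is limited). The gripper opens to 91 mm and grips with 3 to 60 N. Pads are 32 mm wide; open, the fingers measure 118 mm over their backs; the gripper's body (76 mm by 178 mm) begins 60 mm behind the grasp point.
Start: joints at [-79.097, 28.281, 77.091, -0, 74.628, -5.472], TCP at [0.176, -0.6, 0.214] pointing down, gripper open.
Joint ranges: [-166.48, 166.48], [-47.26, 123.95], [12.59, 153.08], [-70.14, 250.14], [6.76, 159.57], [-176.63, 176.63]. Speed limits (degrees/s): [108.29, 108.29, 147.25, 172.46, 172.46, 172.46].

### API

Orientations are given as a 3x3 rotation matrix whose columns are the frame's x, y, z axes.
In Python, from bench import ctrl gives the robot as it stands. The module is installed in compiled form; this text tells all that it offers. Calls block until the motion is done:
- ctrl.goto(position, orientation): joint-space move of the TCP to a pose.
- ctrl.move_l(position, vel=0.15, ori=None, contact_N=None): straight line of the TCP; ori=None keeps the orientation; vel is the mean speed in m/s. With contact_N (N) it stops when the force on the tool has changed by that much, and returns True; else False.
- ctrl.movej(angles): joint-space move.
- ctrl.command_gripper(opening): opening from 0.0 (shut) to 1.0 (fully open); the grip force is fixed at half the most; returns when the fingers have stopped.
- ctrl.sleep(seconds).
- ctrl.ik(position, orientation): joint angles nearest the present ones, or None.
- ctrl.read_camera(name): name is "side" or "top"; returns the picture (480x640x3 uint8, blue, green, red); there is no depth.
- ctrl.camera_params(name): a dict with "fx", "fy", "cx", "cy" (pixels), "D" ([k1, k2, p1, p2, k3] as OpenCV has them; the pictures are not rectified), "pose" (4x4, takes a point from camera to world coordinates). Camera axes: x right, y up, looking along -z (the intrinsics and any distortion apply to the point x, -y, -z); pixel columns grow to the right and rows downward; lengths in m; the calibration is good to about 2 mm. A picture is of the moment at which its call begins. camera_params takes no time and is no camera call.
A pose or a line that the arm cannot do raises ctrl.MotionError and nothing moves.
- ctrl.sign_off(): hands the job in; it is judged then, once.
Readings, each from a call of its own:
- ctrl.current_t(): time.
- ctrl.current_q(): joint angles.
- ctrl.current_dq(): joint speeds.
- ctrl.current_effort(): joint torques, N m.
- ctrl.current_tool_pos(): TCP position.
- ctrl.current_eef_rot(): TCP orientation.
- ctrl.current_contact_force(): force on the tool from outside, world axes, zero at the start.
- ctrl.current_wrist_torque(): the same for the moment, N m.
- ctrl.current_grip_width(): opening from 0.0 (shut) to 1.0 (fully open).
- ctrl.current_grasp_force(): force on a finger pad.
Only numpy, scipy, OpenCV 4.12 (cv2) and the standard library are available. Lean on these libraries where they do the work, as an engineer would, in place of code of your own. Each camera call takes 0.05 s, during which the arm holds its last target. There are 200 camera calls.

### The job

Put the aluminium timing pulley on the drive unit's output shaft, hub upwards: let it down lightly onto the key, turn it until its keyway drops over the key, and ease it fully home on the shaft's shoulder without force or knocks. Then, with the pulley home, turn it together with the shaft until the line on its rim stands at the tip of the pointer, and let go. Leave the other things on the desk where they are.

Things in the scene. Friction and masses are not known exactly. Their poses are not given: they have to be found in the camera images.
- pulley: Aluminium timing pulley on the mat, hub up, about 0.3 kg. Toothed rim with two flanges 78 mm across, 16 mm high, and a plain hub above. Through bore 30 mm across with one keyway, 9.4 mm wide, along its whole length, keyway floor 19.5 mm from the axis. Origin: centre of the underside; z up along the axis; x from the axis through the middle of the keyway.
- hub_top (a point): Centre of the top of the pulley's hub, 46 mm above its underside. The hub is a plain cylinder 54 mm across and 30 mm tall, standing free above the rim: the part to grip.
- mark (a point): Outer part of the short dark line engraved on top of the pulley's upper flange, 35 mm from the axis, 16 mm above the underside, on the same side as the keyway (the pulley's x).
- drive: Drive unit of a label printer, fixed to the desk, shafts up: aluminium plate 150 x 250 mm, top 70 mm above the desk, on pillars. Origin: on the desk, on the upright output shaft's axis; z up; x from the axis to a fixed steel pointer (tip 42.5 mm from the axis, 100 to 103 mm above the desk). Motor pinion 120 mm to +y (top 96 mm), idler roller at x 45, y 85 mm (top 93 mm).
- shaft_end (a point): Centre of the output shaft's upper end, 123 mm above the desk. The shaft is 28 mm across; its last 7 mm taper to 19 mm. It turns without end but stiffly (about 0.2 N m): it stays still under a light rub, goes along if the pulley bears hard on it, and turns with the pulley once the key is in.
- key_level (a point): Point on the shaft's axis level with the key's upper end, 106 mm above the desk, 16 mm above the shoulder. Key: 8 mm wide, outer face 18 mm from the axis, from here down to the shoulder; the shaft above is plain. An unkeyed pulley rests here. The key's direction is not measured: 20 to 80 degrees from the pointer, counter-clockwise seen from above.
- shoulder (a point): Centre of the flat shoulder of the output shaft, 42 mm across, 90 mm above the desk, on the shaft's axis: the pulley's underside rests here when it is fully home. The shaft's bearing stands no hard push or knock: come down on the key and the shoulder at about 15 mm/s or slower and push with 20 N at most.
- index (a point): The spot just inside the pointer's tip, 35 mm from the shaft's axis, 106 mm above the desk, where the line on the pulley's rim has to be in the end.
- idler: Smaller grey plastic flanged wheel on the mat, 64 mm across, 30 mm high, plain 16 mm bore, no keyway; stays where it is. Origin: centre of its underside.
- driver: Black-handled screwdriver, 190 mm long, lying on the mat; stays. Origin: middle, underside.
- platen: Printer's platen roller, 150 mm long, 22 mm thick, lying on the mat; stays. Origin: middle, underside.
- label_roll: Roll of white labels standing on end, 84 mm across, 55 mm high; stays. Origin: centre of its underside.
- mouse: Black computer mouse, 105 x 62 x 34 mm; stays. Origin: centre of its underside.
- phone: Phone, 155 x 74 x 9 mm; stays. Origin: centre of its underside.
- carton: White carton, 160 x 100 x 55 mm; stays. Origin: centre of its underside.
Things that resemble listed ones, but are neither listed nor needed, are in the scene too. What is shaped like the pulley but orange or turquoise is not meant.

How it is judged:
By the outcome, as a careful person would: the job done as asked, in the order asked, and still so for the second after the job is handed in, with the robot touching nothing.
It also fails if it takes over 64 s, if anything falls off the work surface, if the arm or the gripper's body presses on something with over 40 N, if the wrist force passes 120 N, or if a joint passes its speed limit or range.

## Working session

There is one attempt and no reset: what is moved stays moved. The work goes in short steps, each a Python script; the robot and the scene stay as the last script left them, time stands still between calls to the robot, and variables do not carry over. Pictures are saved under pics/ and viewed, at most 10 in all, crops included, and the job is handed in when it is done.

```bash
mkdir -p pics
python3 - <<'E'
from bench import ctrl
import cv2,numpy as np
np.set_printoptions(precision=4,suppress=True)
for n in("top","side"):
    cv2.imwrite(f"pics/{n}0.png",ctrl.read_camera(n)); print(n,ctrl.camera_params(n))
print(ctrl.current_eef_rot(),ctrl.current_t())
E
```

```text
top {'fx': 433.8297799674528, 'fy': 433.8297799674528, 'cx': 322.14674572564496, 'cy': 237.2197681289762, 'D': array([0.0242, 0.    , 0.    , 0.    , 0.    ]), 'pose': array([[ 0.0247,  0.9917, -0.1262,  0.3635],
       [-0.9996,  0.0258,  0.007 , -0.0175],
       [ 0.0102,  0.126 ,  0.992 ,  1.1942],
       [ 0.    ,  0.    ,  0.    ,  1.    ]])}
side {'fx': 438.41057627455166, 'fy': 438.41057627455166, 'cx': 320.24698142824445, 'cy': 244.68807385864605, 'D': array([-0.0198,  0.    ,  0.    ,  0.    ,  0.    ]), 'pose': array([[ 0.9473,  0.168 , -0.2728,  0.1123],
       [-0.3203,  0.4804, -0.8164, -1.1657],
       [-0.0061,  0.8608,  0.5089,  0.8349],
       [ 0.    ,  0.    ,  0.    ,  1.    ]])}
[[ 0.9594  0.2819 -0.0002]
 [ 0.2819 -0.9594  0.0011]
 [ 0.0001 -0.0011 -1.    ]] 0.1
```

View pics/top0.png

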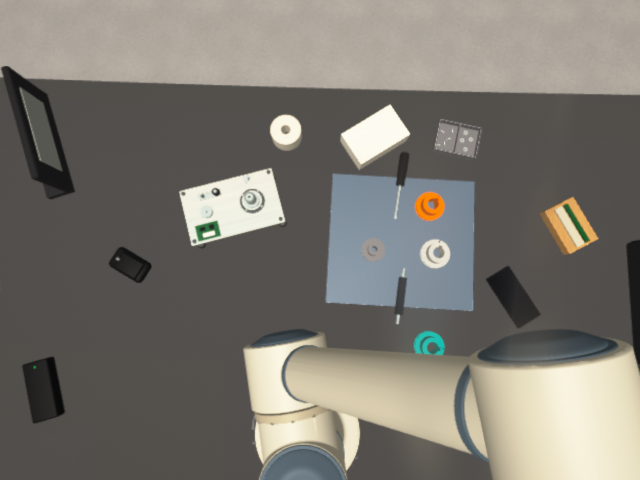

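View pics/side0.png

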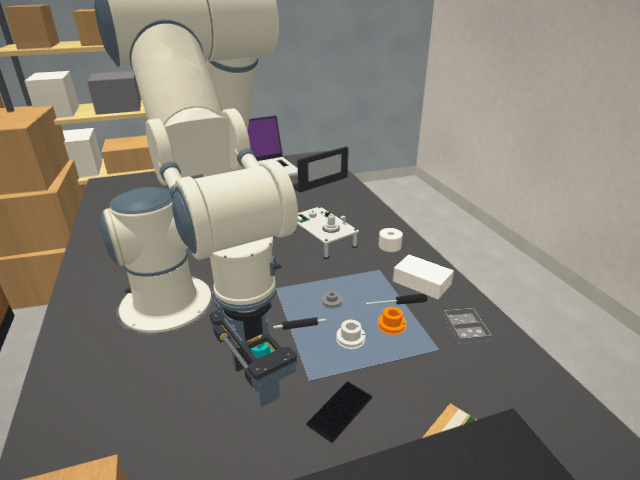

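The top view shows the pulley (silver) near (435,253) and the output shaft near (252,200). In the side view they are near (351,333) and (331,225). I'll enlarge both.

Run:
```python
import cv2,numpy as np
t=cv2.imread("pics/top0.png");s=cv2.imread("pics/side0.png")
def c(i,x,y,w,h,k): return cv2.resize(i[y:y+h,x:x+w],None,fx=k,fy=k,interpolation=cv2.INTER_CUBIC)
a=np.hstack([c(t,225,165,50,50,8),c(t,410,228,50,50,8)])   
b=np.hstack([c(s,305,205,50,25,8),c(s,326,316,50,25,8)])
cv2.imwrite("pics/crop1.png",np.vstack([a,b]))
```

```text
(no output)
```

View pics/crop1.png

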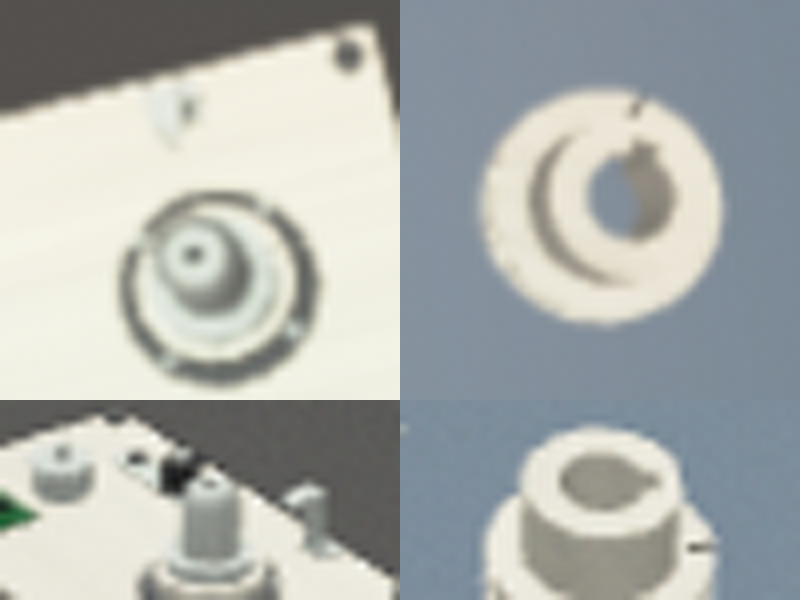

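The crop shows the following:
- Top view: shaft tip at about (248.6,196.2), pointer tip at about (246.5,182.6), bore centre on the hub top at about (438.4,252.3) and mark at about (439.2,240.3).
- Side view: hub top at (351,326), mark at (363.5,334.2), shaft end at (331,215) and pointer tip at (341,216.5).

The key isn't visible.

```bash
cat > h.py <<'E'
from bench import ctrl
import cv2,numpy as np
np.set_printoptions(precision=4,suppress=True)
def ray(n,u,v):
    p=ctrl.camera_params(n);K=np.array([[p['fx'],0,p['cx']],[0,p['fy'],p['cy']],[0,0,1]])
    x,y=cv2.undistortPoints(np.array([[[u,v]]],float),K,p['D'])[0,0]
    P=p['pose'];return P[:3,3],P[:3,:3]@np.array([x,-y,-1])
def atz(n,u,v,z):
    o,d=ray(n,u,v);return o+d*(z-o[2])/d[2]
def R(yaw):  # tool down, tool x at yaw (deg)
    c,s=np.cos(np.radians(yaw)),np.sin(np.radians(yaw))
    return np.array([[c,s,0],[s,-c,0],[0,0,-1.]])
E
python3 - <<'E'
from h import *
for l,z,t,s in [("hub",.046,(438.4,252.3),(351,326)),("rim",.016,(434.6,253.4),None),("mark",.016,(439.2,240.5),(363,334)),
  ("shaft",.123,(248.7,196.2),(331,215)),("ptr",.1015,(246.5,182.6),(340.8,216.5))]:
    a=atz("top",*t,z);b=atz("side",*s,z) if s else None
    print(l,a,b)
for pos in [(.5,.15,.2),(.38,-.28,.15)]:
  for y in (-90,-60,-30,0,30,60,90): 
    q=ctrl.ik(np.array(pos),R(y)); print(pos,y,None if q is None else np.array(q)[[0,5]])
E
```

```text
hub [ 0.4773 -0.3356  0.046 ] [ 0.4756 -0.3348  0.046 ]
rim [ 0.477  -0.3335  0.016 ] None
mark [ 0.5128 -0.3464  0.016 ] [ 0.508  -0.3442  0.016 ]
shaft [0.5989 0.162  0.123 ] [0.5978 0.1626 0.123 ]
ptr [0.6391 0.1729 0.1015] [0.6424 0.1792 0.1015]
(0.5, 0.15, 0.2) -90 [  10.1433 -169.8567]
(0.5, 0.15, 0.2) -60 [ 10.1433 160.1433]
(0.5, 0.15, 0.2) -30 [ 10.1433 130.1433]
(0.5, 0.15, 0.2) 0 [ 10.1433 100.1433]
(0.5, 0.15, 0.2) 30 [10.1433 70.1433]
(0.5, 0.15, 0.2) 60 [10.1433 40.1433]
(0.5, 0.15, 0.2) 90 [10.1433 10.1433]
(0.38, -0.28, 0.15) -90 [-43.6383 136.3617]
(0.38, -0.28, 0.15) -60 [-43.6383 106.3617]
(0.38, -0.28, 0.15) -30 [-43.6383  76.3617]
(0.38, -0.28, 0.15) 0 [-43.6383  46.3617]
(0.38, -0.28, 0.15) 30 [-43.6383  16.3617]
(0.38, -0.28, 0.15) 60 [-43.6383 -13.6383]
(0.38, -0.28, 0.15) 90 [-43.6383 -43.6383]
```

The two cameras agree to within 2 mm. I'll centre the pulley with two squeezes at 90° to each other, then lift it and look.

Run:
```python
from h import *
p=np.array([.4765,-.335,0])
ctrl.goto(p+[0,0,.13],R(90))
ctrl.move_l(p+[0,0,.06],.15)
print(ctrl.move_l(p+[0,0,.0215],.05,contact_N=8), ctrl.current_tool_pos())
ctrl.command_gripper(.5);print(ctrl.current_grip_width(),ctrl.current_grasp_force())
ctrl.command_gripper(.75)
ctrl.move_l(p+[0,0,.055],.15)
ctrl.move_l(p+[0,0,.0551],.15,ori=R(0)) if 0 else ctrl.goto(p+[0,0,.055],R(0))
ctrl.move_l(p+[0,0,.0215],.08,contact_N=8)
ctrl.command_gripper(.3);print(ctrl.current_grip_width(),ctrl.current_grasp_force())
print(ctrl.current_tool_pos(),ctrl.current_contact_force(),ctrl.current_t())
ctrl.move_l(p+[0,0,.10],.1)
ctrl.goto(np.array([.55,.02,.26]),R(30))
print(ctrl.current_contact_force(),ctrl.current_grip_width(),ctrl.current_t())
t=ctrl.read_camera("top");s=ctrl.read_camera("side")
cv2.imwrite("pics/top1.png",t);cv2.imwrite("pics/side1.png",s)
# plate orientation from top0
g=cv2.cvtColor(cv2.imread("pics/top0.png"),cv2.COLOR_BGR2GRAY)
m=(g>150).astype(np.uint8);m[:160]=0;m[260:]=0;m[:,:170]=0;m[:,295:]=0
c=max(cv2.findContours(m,0,2)[0],key=cv2.contourArea)
b=cv2.boxPoints(cv2.minAreaRect(cv2.convexHull(c)))
W=np.array([atz("top",*q,.07) for q in b]);print(b,W,W[:,:2].mean(0))
for i in range(4):
    d=W[(i+1)%4]-W[i];print(np.hypot(*d[:2]),np.degrees(np.arctan2(d[1],d[0])))
cr=lambda i,x,y,w,h,k: cv2.resize(i[y:y+h,x:x+w],None,fx=k,fy=k,interpolation=cv2.INTER_CUBIC)
cv2.imwrite("pics/crop2.png",np.hstack([cv2.resize(t[100:340,150:470],(400,300)),cv2.resize(s[100:340,160:480],(400,300))]))
```

```text
False [ 0.4766 -0.3351  0.0217]
0.5840709324526766 30.00044026732212
0.5832157550067473 30.001225033674928
[ 0.4768 -0.3352  0.0219] [ 1.0601 -0.3721  5.7718] 7.05
[ 0.8852 -0.4274 -2.7961] 0.5852918274603274 9.4583
[[177.4496 190.9278]
 [271.2299 166.9839]
 [285.224  221.7939]
 [191.4437 245.7378]] [[0.6195 0.3582 0.07  ]
 [0.6914 0.1147 0.07  ]
 [0.5448 0.0723 0.07  ]
 [0.4756 0.3127 0.07  ]] [0.5828 0.2145]
0.2539444467687371 -73.53137944342039
0.15259735260495766 -163.88589603965877
0.25016814649456515 106.07983335521459
0.15092358253044988 17.546037949100576
```

View pics/crop2.png

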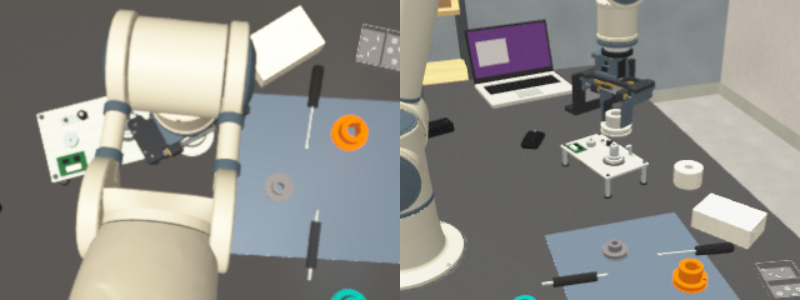

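The pulley is held and clear of the drive (plate heading about 16.5°). Next I'll go over the shaft and descend gently.

Run:
```python
from h import *
s=np.array([.5985,.1623,0])
ctrl.goto(s+[0,0,.19],R(49))
ctrl.move_l(s+[0,0,.15],.1)
ctrl.sleep(.2);f0=ctrl.current_contact_force();print(f0)
z=.150
print(ctrl.move_l(s+[0,0,.118],.015,contact_N=3))
print(ctrl.current_tool_pos(),ctrl.current_contact_force()-f0,ctrl.current_wrist_torque(),ctrl.current_t())
cv2.imwrite("pics/side2.png",ctrl.read_camera("side"))
```

```text
[ 0.0668 -0.4656 -1.8444]
True
[0.5979 0.162  0.1364] [-0.5362 -1.1093  1.1933] [-0.339   0.0582  0.0339] 12.0583
```

Run:
```python
from h import *
c=ctrl.current_tool_pos()[:2].copy()
c=np.array([.5985,.1623])
for i in range(8):
    z=ctrl.current_tool_pos()[2]
    ctrl.move_l([*c,z+.002],.05); ctrl.sleep(.15); f0=ctrl.current_contact_force()
    hit=ctrl.move_l([*c,.118],.014,contact_N=3)
    ctrl.sleep(.1)
    p=ctrl.current_tool_pos();f=ctrl.current_contact_force()-f0
    print(i,hit,c,p,f,ctrl.current_t())
    if p[2]<.130: break
    c=c+.0008*f[:2]/np.hypot(*f[:2])
```

```text
0 True [0.5985 0.1623] [0.5978 0.162  0.1365] [ 0.3497 -1.6318  2.9535] 13.0083
1 True [0.5987 0.1615] [0.5979 0.1614 0.136 ] [-0.9075 -0.9098  0.4608] 13.95
2 True [0.5981 0.161 ] [0.5969 0.1608 0.1311] [ 1.1316 -1.306  -0.7336] 15.1
3 True [0.5986 0.1603] [0.5971 0.1602 0.1318] [ 5.3224 -0.2306  0.3381] 15.85
4 True [0.5994 0.1603] [0.5975 0.1602 0.1324] [ 6.0202  0.2765 -0.6815] 16.6
5 True [0.6002 0.1603] [0.5978 0.1603 0.1328] [ 8.136  -1.9275 -0.0908] 17.35
6 True [0.601  0.1602] [0.5981 0.1602 0.133 ] [10.9472 -3.2989  1.2432] 18.1
7 True [0.6018 0.1599] [0.5985 0.1601 0.1331] [10.7019 -3.2934  1.0066] 18.85
```

My baseline force was taken while in contact, so those signs mislead. I'll lift free, re-zero, and use the positions the arm was pushed to.

Run:
```python
from h import *
c=np.array([.5969,.1606])
ctrl.move_l([*c,.146],.05); ctrl.sleep(.2); f0=ctrl.current_contact_force();print(f0,ctrl.current_tool_pos())
for i in range(6):
    hit=ctrl.move_l([*c,.118],.014,contact_N=3)
    ctrl.sleep(.1)
    p=ctrl.current_tool_pos();f=ctrl.current_contact_force()-f0
    print(i,hit,c,p,f,ctrl.current_t())
    if p[2]<.1285: break
    c=p[:2]+.0003*f[:2]/np.hypot(*f[:2])
    ctrl.move_l([*c,p[2]+.001],.05)
```

```text
[ 0.3513 -0.5879 -3.2577] [0.5968 0.1605 0.1458]
0 True [0.5969 0.1606] [0.5968 0.1605 0.1262] [-0.5846  0.224   9.4529] 20.875
```

Centred and resting on the key level (underside at TCP −0.0202). Now I'll turn it in small steps with light presses to find the key.

Run:
```python
from h import *
c=ctrl.current_tool_pos()[:2]; z=.1264
t0=ctrl.current_t()
for k,y in enumerate(np.arange(51,128,2.5)):
    ctrl.move_l([*c,z],.05,ori=R(y))
    hit=ctrl.move_l([*c,z-.0025],.012,contact_N=4)
    p=ctrl.current_tool_pos()
    if k<3 or p[2]<.1256: print(y,hit,p,ctrl.current_contact_force()-[.35,-.59,-3.26],ctrl.current_wrist_torque()[2],ctrl.current_t())
    if p[2]<.1250: break
    if ctrl.current_t()-t0>16: print("time",y); break
```

```text
51.0 True [0.5967 0.1604 0.1255] [-1.8582 -0.6719 12.6939] 0.03400183846056686 21.3333
53.5 True [0.597  0.1604 0.1254] [-2.1259  0.0877 11.8105] 0.031346640729611415 21.7917
56.0 True [0.5968 0.1604 0.1254] [-1.9507 -0.0487 12.1128] 0.0416118383041713 22.25
58.5 True [0.5968 0.1604 0.1253] [-1.7456 -0.714  11.1363] -0.009837940961078852 22.7083
61.0 True [0.5968 0.1604 0.1253] [-2.292   0.1861  9.6908] 0.01434540572094017 23.1667
63.5 True [0.5968 0.1605 0.1252] [-1.4537 -0.0597  8.7322] 0.03631424744872703 23.625
66.0 True [0.5968 0.1605 0.1251] [-0.2978  0.5026  8.0714] -0.025390512824969184 24.0833
68.5 True [0.5961 0.1605 0.1244] [-1.7086  1.5634 -0.5917] 0.02158734383507554 24.5417
```

Run:
```python
from h import *
c=[.5967,.1605]
for y in (68.5,70,71.5):
    if y>68.5: ctrl.move_l([*c,ctrl.current_tool_pos()[2]+.0003],.05,ori=R(y))
    hit=ctrl.move_l([*c,.1092],.013,contact_N=5)
    print(y,hit,ctrl.current_tool_pos(),ctrl.current_contact_force()-[.35,-.59,-3.26],ctrl.current_wrist_torque(),ctrl.current_t())
    if ctrl.current_tool_pos()[2]<.122: break
```

```text
68.5 True [0.5956 0.1606 0.1208] [ 1.8245 -0.0239  0.777 ] [ 0.0582 -0.3946  0.0138] 25.0417
```

It's in the keyway (5 mm down). I'll keep easing it down, following the lateral compliance.

Run:
```python
from h import *
y=68.5
for i in range(8):
    p=ctrl.current_tool_pos(); c=p[:2]
    hit=ctrl.move_l([*c,.1090],.013,contact_N=5)
    q=ctrl.current_tool_pos();f=ctrl.current_contact_force()-[.35,-.59,-3.26]
    print(y,hit,q,f,ctrl.current_wrist_torque()[2],ctrl.current_t())
    if q[2]<.1112: break
    if p[2]-q[2]<.0005:
        y+=1; ctrl.move_l([*q[:2],q[2]],.05,ori=R(y))
```

```text
68.5 True [0.5956 0.1606 0.1102] [-2.0937 -0.0701 10.728 ] 0.017209507460686297 25.8167
```

Fully home. Now I'll turn it with the shaft toward the pointer.

Run:
```python
from h import *
c=[.5959,.1605]
for y in (60,51.5,43,34):
    ctrl.move_l([*c,.1101],.05,ori=R(y))
    print(y,ctrl.current_tool_pos(),ctrl.current_contact_force()-[.35,-.59,-3.26],ctrl.current_wrist_torque()[2],ctrl.current_t())
s=ctrl.read_camera("side");t=ctrl.read_camera("top")
cv2.imwrite("pics/side3.png",s);cv2.imwrite("pics/top3.png",t)
cv2.imwrite("pics/crop3.png",cv2.resize(s[195:245,300:360],(720,600),interpolation=cv2.INTER_CUBIC))
```

```text
60 [0.5957 0.1607 0.1102] [-2.8499  4.2076  7.0098] 0.046404650865947035 26.1167
51.5 [0.5958 0.1607 0.1102] [-2.7633  4.9928  7.3053] 0.025840984321119212 26.4167
43 [0.5959 0.1607 0.1102] [-2.7976  5.07    6.9552] 0.03103670645765559 26.7167
34 [0.596  0.1608 0.1102] [-2.4451  6.1988  6.9062] 0.03182289135387016 27.025
```

View pics/crop3.png

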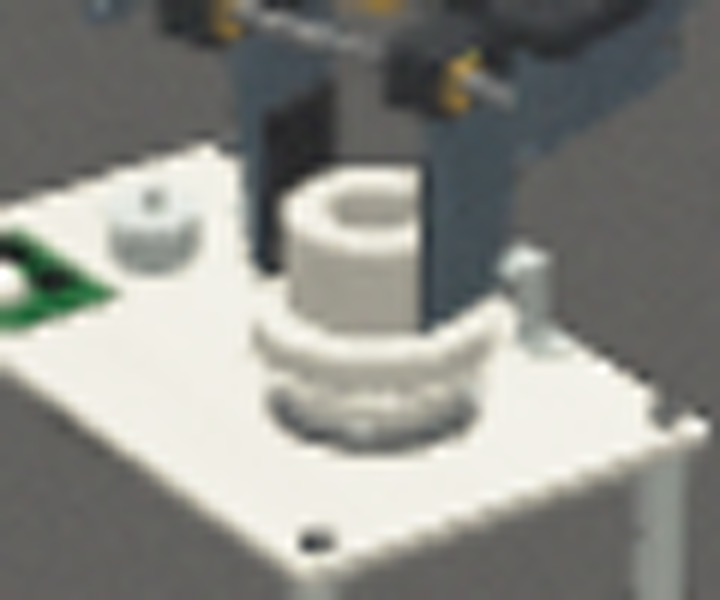

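The mark is hidden behind the finger, and the pulley sits on the shoulder. I'll let go, back off and look.

Run:
```python
from h import *
p=ctrl.current_tool_pos()
ctrl.move_l([p[0],p[1],.1105],.02)
ctrl.command_gripper(.8)
ctrl.move_l([p[0],p[1],.20],.12)
ctrl.goto(np.array([.42,-.2,.30]),R(0))
print(ctrl.current_t())
s=ctrl.read_camera("side");t=ctrl.read_camera("top")
cv2.imwrite("pics/side4.png",s);cv2.imwrite("pics/top4.png",t)
r=lambda i,x,y:cv2.resize(i[y:y+50,x:x+40],(400,500),interpolation=cv2.INTER_CUBIC)
cv2.imwrite("pics/crop4.png",np.hstack([r(t,230,170),r(s,315,200)]))
```

```text
30.3
```

View pics/crop4.png

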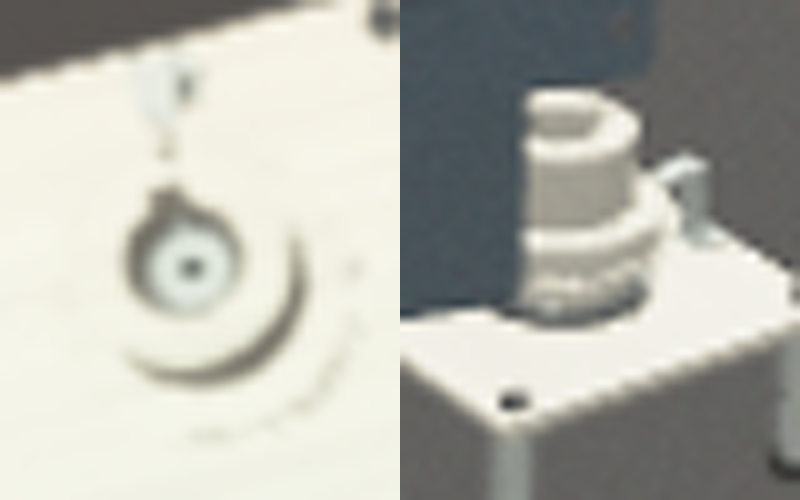

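The top view shows the keyway at (163,190) and a faint line at (167,145) just inside the pointer tip, so the pulley turned with the shaft. I'll check the angle numerically with a contrast-stretched crop.

Run:
```python
from h import *
t=np.mean([ctrl.read_camera("top").astype(float) for _ in range(6)],0)
a=lambda d:round(float(np.degrees(np.arctan2(d[1],d[0]))),1)
b=atz("top",247.75,195.7,.136);k=atz("top",245.8,188.5,.136);m=atz("top",246.2,184,.106);ti=atz("top",246.6,181.8,.103)
print(b,k,m,ti,"key",a(k-b),"mark",a(m-b),"ptr",a(ti-b),np.hypot(*(m-b)[:2]),np.hypot(*(ti-b)[:2]))
x,y=232,168;g=cv2.resize(t[y:y+36,x:x+36],None,fx=16,fy=16,interpolation=cv2.INTER_CUBIC)
g=np.clip((g-120)*255/125,0,255)
cv2.imwrite("pics/crop5.png",g)
```

```text
[0.5973 0.1622 0.136 ] [0.6154 0.1679 0.136 ] [0.6343 0.1727 0.106 ] [0.6409 0.1724 0.103 ] key 17.4 mark 15.7 ptr 13.2 0.038493873563624804 0.04478450449782315[ WARN:0@3.671] global loadsave.cpp:1063 imwrite_ Unsupported depth image for selected encoder is fallbacked to CV_8U.
```

View pics/crop5.png

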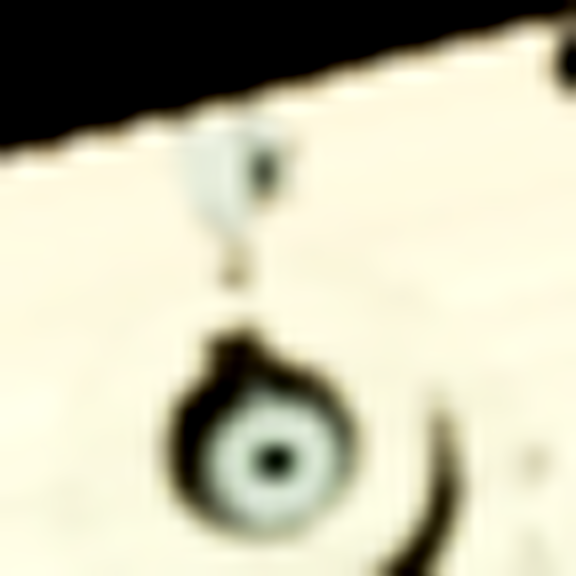

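```bash
python3 -c "
from bench import ctrl
print(ctrl.sign_off(),ctrl.current_t())"
```

```text
the job is handed in; nothing more can be done
the job is handed in; nothing more can be done
```

The pulley is keyed and fully home on the shoulder, its rim line within about 2° of the pointer tip by the top camera; I let go, backed the arm clear and handed the job in at about 31 s.

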